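# Close the washed round paint pots, each with its own lid

### The arm

A 6-joint arm with a two-finger parallel gripper is mounted at the origin on the work surface. World frame = base frame: x ahead of the robot, y to its left, z up, the work surface at z = 0. Lengths are in m, angles in rad, forces in N, time in s.
With the tool pointing down it reaches from about 0.3 to 0.875 m from the base axis. Payload 6.4 kg.
Tool frame: the origin (TCP) lies at the centre of the arm's flange, where the gripper is bolted on; the fingertips stand 173 mm ahead of it and the grasp point (between the pads) lies 155 mm ahead of it (ctrl.pinch_z is the distance from the TCP to the grasp point, in m); z points along the fingers, y is the direction in which the jaws open and shut (so a half turn about z gives the same grasp; the last joint's range is limited). The gripper opens to 85 mm and grips with 20 to 120 N. Pads are 22 mm wide; open, the fingers measure 114 mm over their backs; the gripper's body (76 mm by 85 mm) begins 54 mm behind the grasp point. The pads swing forward as they close: fully open they stand 13 mm farther back than shut.
Start: joints at [-0.206, 0.181, 1.607, -0, 1.354, -0.206], TCP at [0.575, 0, 0.405] pointing down, gripper open.
Joint ranges: [-2.99, 2.99], [-0.89, 2.07], [0.3, 2.58], [-1.14, 4.28], [0, 2.63], [-3.12, 3.12]. Speed limits (rad/s): [2.57, 2.57, 3.01, 3.14, 3.14, 3.14].

### API

Orientations are given as a unit quaternion [w, x, y, z].
In Python, from bench import ctrl gives the robot as it stands.
- The arm moves only by the tool drive_tool, never from a script. Its argument "commands" is a list that holds one entry, the list of rows, each a list of 7 numbers: the shift along the tool's x, y, z in units of 50 mm (1.0 is 50 mm), then the turn, a rotation vector about the tool's x, y, z in units of 8 degrees (1.0 is 8 degrees), then the closure in counts, from 0 (fully open) to 255 (shut). A call has 1 to 10 rows; each row shifts and turns the commanded pose from where the row before left it, along the tool's axes as they then stand; what a row does not reach is not made up. A row lasts 1/10 s, in which the tool goes at most 50 mm and 8.59 degrees, less where a joint would pass 70% of its speed; a pose out of reach is approached as far as the arm can. A call is refused whole if a number of a shift passes 1 or a number of a turn 1, either way. A call with a gripper value outside its range is refused whole. The fingers move at their own pace and stop on an object; the grip force is fixed at half the most. Time passes only in rows, so rows that do not move let the fingers close. It gives the time, the measured TCP pose, the force and the opening at its end, in the units of the state.
- ctrl.get_obs(): the state, without advancing time (a new reading comes with each control period).
- ctrl.camera(name): name is "scene" or "side" or "wrist"; returns a dict with "pixels" (480x640x3 uint8, red, green, blue), "depth" (480x640 float32, m along the optical axis (not along the pixel's ray), 0 where there is no reading), "intrinsics" (3x3 intrinsics, pixels), "R" (3x3) and "t" (3): a world point X has camera coordinates R X + t; the wrist camera has in their place "tool_from_camera" (4x4, takes a point from camera to tool coordinates, whose origin is the TCP and whose axes are the flange's). Camera axes: x right, y down, z forward; pixel columns grow to the right and rows downward; lengths in m; the calibration is good to about 2 mm. A picture is of the moment at which its call begins: read the wrist's pose just before it.
- ctrl.hand_in(): hands the job in, once; it reports no verdict.
The state is a dict: "time_s": time; "q": joint angles; "dq": joint speeds; "joint_efforts": joint torques, N m; "eef_pos": TCP position; "eef_rot": TCP orientation; "wrist_force": force on the tool from outside, world axes, zero at the start; "torque": the same for the moment, N m; "opening": opening from 0.0 (shut) to 1.0 (fully open).
Only numpy, scipy, OpenCV 4.12 (cv2) and the standard library are available. Lean on these libraries where they do the work, as an engineer would, in place of code of your own. Each camera call takes 0.05 s, during which the arm holds its last target. There are 200 camera calls.

### The job

The washed paint pots are dry: close the three round pots, each with the round lid of its own size, so that every lid lies flat on its rim with the plug inside the mouth. Leave the pots standing where they are. The square tub stays open: leave it, its square lid, the paint bottle and the tape roll where they are.

Things in the scene. Friction and masses are not known exactly. Their poses are not given: they have to be found in the camera images.
- pot_small: the small round paint pot: white plastic, open at the top, straight-sided, standing upright and loose on the table; outer diameter 48 mm, inner diameter 40 mm (wall 4 mm), rim 42 mm high, solid bottom 8 mm thick. Origin: centre of its underside; z up along its axis.
- pot_medium: the medium round paint pot: white plastic, open at the top, straight-sided, standing upright and loose on the table; outer diameter 70 mm, inner diameter 62 mm (wall 4 mm), rim 46 mm high, solid bottom 8 mm thick. Origin: centre of its underside; z up along its axis.
- pot_large: the large round paint pot: white plastic, open at the top, straight-sided, standing upright and loose on the table; outer diameter 92 mm, inner diameter 84 mm (wall 4 mm), rim 50 mm high, solid bottom 8 mm thick. Origin: centre of its underside; z up along its axis.
- lid_small: the small round lid, grey plastic, right way up, loose: plug 24 mm across, 8 mm deep at the bottom; flange 58 mm across, 5 mm thick; on it a round upright knob 22 mm across, 24 mm tall (total height 37 mm). Origin: centre of the plug's underside; z up. Closed on the small pot, the plug hangs in the mouth (8 mm play all round), the flange lies on the rim, origin 34 mm above the pot's origin.
- lid_medium: the medium round lid, grey plastic, right way up, loose: plug 46 mm across, 8 mm deep at the bottom; flange 80 mm across, 5 mm thick; on it a round upright knob 22 mm across, 24 mm tall (total height 37 mm). Origin: centre of the plug's underside; z up. Closed on the medium pot, the plug hangs in the mouth (8 mm play all round), the flange lies on the rim, origin 38 mm above the pot's origin.
- lid_large: the large round lid, grey plastic, right way up, loose: plug 68 mm across, 8 mm deep at the bottom; flange 102 mm across, 5 mm thick; on it a round upright knob 22 mm across, 24 mm tall (total height 37 mm). Origin: centre of the plug's underside; z up. Closed on the large pot, the plug hangs in the mouth (8 mm play all round), the flange lies on the rim, origin 42 mm above the pot's origin.
- tub_square: bystander: the square paint tub, white plastic, open, 70 x 70 mm and 46 mm high, loose. Origin: centre of its underside; x and y along its sides.
- lid_square: bystander: the square lid of the tub, grey plastic, flange 80 x 80 mm, with the same plug depth, knob and total height (37 mm) as the round lids; loose. Origin: centre of its underside.
- paint_bottle: bystander: upright white squeeze bottle with a black cap, 48 mm across, 130 mm tall, loose. Origin: centre of its underside.
- tape_roll: bystander: roll of brown masking tape lying flat, 70 mm across, 24 mm high, loose. Origin: centre of its underside.
Mind the look-alikes: they are no part of the job. What is shaped like the lid_small but green is not meant. What is shaped like the lid_large but pink is not meant.

How it is judged:
By the outcome, as a careful person would: the job done as asked, in the order asked, and still so for the second after the job is handed in, with the robot touching nothing.
It also fails if it takes over 80 s, if anything falls off the work surface, if the arm or the gripper's body presses on something with over 40 N, if the wrist force passes 120 N, or if a joint passes its speed limit or range.

## Working session

There is one attempt and no reset: what is moved stays moved. The work goes in short steps, Python scripts to look and compute and a tool call to move; the robot and the scene stay as the last step left them, time stands still between calls to the robot, and variables do not carry over. Pictures are saved under pics/ and viewed, about 12 in all and at most 16, crops included, and the job is handed in when it is done.

Besides the shell and the picture viewer there is one more tool, called after "Emit:" by a JSON object that holds its "op" and its "data". drive_tool: Moves the arm, as the interface text tells. Its arguments: {"type":"object","properties":{"commands":{"type":"array","items":{"type":"array","items":{"type":"array","items":{"type":"number"}}}}},"required":["commands"]}

```bash
mkdir -p pics
cat > h.py <<'E'
import numpy as np,cv2
from bench import ctrl
def snap(n,f):
    c=ctrl.camera(n); cv2.imwrite(f'pics/{f}.png',c['pixels'][:,:,::-1]); np.savez(f'pics/{f}.npz',**{k:v for k,v in c.items()}); return c
E
python3 - <<'E'
from h import *
o=ctrl.get_obs(); print(o)
for n in('scene','side'):
    c=snap(n,n+'0'); print(n,c['R'],c['t'])
E
```

```text
{'time_s': 0.0, 'q': array([-2.06306008e-01,  1.81563924e-01,  1.60803502e+00,  1.80793134e-05,
        1.35378095e+00, -2.06292751e-01]), 'dq': array([-0.00095062, -0.00133371,  0.00114622,  0.00029073,  0.00059245,
        0.00136109]), 'joint_efforts': array([ 3.41415571e-04, -4.44869328e+01, -3.51340663e+01, -2.51131587e-04,
        9.11703974e-03,  3.43231875e-05]), 'eef_pos': array([5.74741762e-01, 7.07202390e-05, 4.03757952e-01]), 'eef_rot': array([-7.52749819e-04,  7.07112568e-01,  7.07100430e-01, -4.81663701e-04]), 'wrist_force': array([ 0.26545218, -0.29421412, -0.29069943]), 'torque': array([ 0.01352748,  0.02306042, -0.04600662]), 'opening': 0.997994060530027}
scene [[ 1.16502510e-02  9.99885284e-01 -9.67937546e-03]
 [ 7.88048873e-01 -1.51396480e-02 -6.15426490e-01]
 [-6.15502434e-01 -4.57947819e-04 -7.88134852e-01]] [ 0.00338469 -0.40488022  1.56429011]
side [[ 0.89589208 -0.44427023  0.00115686]
 [-0.33155271 -0.67032054 -0.66388491]
 [ 0.29571977  0.59438567 -0.74783387]] [-0.48089538  0.19685298  1.03333839]
```

View pics/scene0.png

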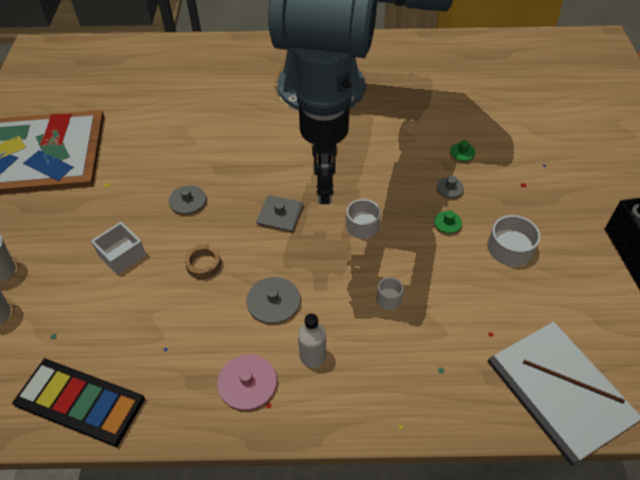

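View pics/side0.png

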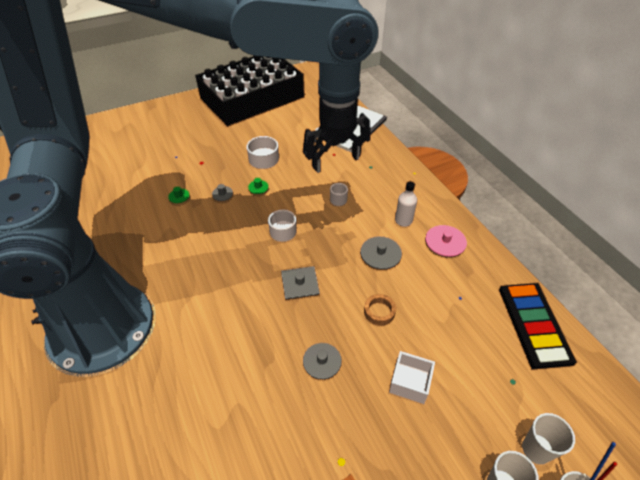

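Scene view: grey lids are small at (451,185), medium at (187,199) and large at (273,299). The pots are small at (390,290), medium at (363,217) and large at (514,238). The bystanders and the green and pink look-alikes are clear of them. Next I measure positions from depth.

```bash
cat > m.py <<'E'
from h import *
from scipy.optimize import least_squares
def cloud(c):
    K=c['intrinsics'];d=c['depth'];v,u=np.indices(d.shape)
    P=np.stack([(u-K[0,2])/K[0,0]*d,(v-K[1,2])/K[1,1]*d,d],-1)
    W=(P-c['t'])@c['R']; W[d==0]=np.nan; return W
def fit(p,r):
    s=least_squares(lambda x:np.hypot(*(p-x).T)-r,np.median(p,0),loss='soft_l1',f_scale=.001)
    return s.x,np.abs(s.fun).mean()
E
python3 - <<'E'
from m import *
S={'scene':dict(lid_small=(451,185,11,22),lid_medium=(187,199,11,30),lid_large=(273,299,11,42),pot_small=(390,292,24,25),pot_medium=(363,217,35,28),pot_large=(514,240,46,38)),
'side':dict(lid_small=(222,193,11,18),lid_medium=(322,360,11,28),lid_large=(381,252,11,30),pot_small=(339,195,24,16),pot_medium=(282,226,35,22),pot_large=(263,152,46,22))}
H=dict(pot_small=.042,pot_medium=.046,pot_large=.05)
for n in S:
    W=cloud(dict(np.load(f'pics/{n}0.npz')))
    for k,(u,v,r,h) in S[n].items():
        p=W[v-h:v+h,u-h:u+h].reshape(-1,3); p=p[~np.isnan(p[:,0])]
        if 'pot' in k:
            q=p[abs(p[:,2]-H[k])<.003]; x,e=fit(q[:,:2],r/1000-.002)
            print(n,k,x.round(4),len(q),round(e,4),'zmax',np.percentile(p[:,2],99.5).round(4))
        else:
            q=p[abs(p[:,2]-.037)<.003]; f=p[abs(p[:,2]-.013)<.003]; m=(f.max(0)+f.min(0))/2
            print(n,k,'knob',q[:,:2].mean(0).round(4),((q.max(0)+q.min(0))/2).round(4),len(q),'flange mid',m[:2].round(4),'ext',np.ptp(f,axis=0).round(3),'zk',np.median(q[:,2]).round(4),'zf',np.median(f[:,2]).round(4))
E
```

```text
scene lid_small knob [0.3742 0.2737] [0.3735 0.2734 0.0371] 56 flange mid [0.3747 0.2741] ext [0.06  0.058 0.006] zk 0.0363 zf 0.0129
scene lid_medium knob [ 0.3986 -0.2932] [ 0.3992 -0.2937  0.0371] 63 flange mid [ 0.398  -0.2935] ext [0.081 0.078 0.006] zk 0.037 zf 0.0131
scene lid_large knob [ 0.656  -0.0999] [ 0.656  -0.0994  0.037 ] 87 flange mid [ 0.6547 -0.0992] ext [0.103 0.1   0.006] zk 0.0368 zf 0.0131
scene pot_small [0.6523 0.1191] 143 0.0012 zmax 0.0438
scene pot_medium [0.4703 0.0786] 183 0.0014 zmax 0.048
scene pot_large [0.5345 0.3736] 263 0.0013 zmax 0.0514
side lid_small knob [0.3697 0.2752] [0.3695 0.2747 0.0367] 33 flange mid [0.3702 0.273 ] ext [0.057 0.052 0.006] zk 0.0372 zf 0.0133
side lid_medium knob [ 0.3933 -0.2922] [ 0.3935 -0.2915  0.0369] 82 flange mid [ 0.3936 -0.2915] ext [0.079 0.079 0.006] zk 0.0374 zf 0.0134
side lid_large knob [ 0.6515 -0.0987] [ 0.6513 -0.0981  0.0373] 50 flange mid [ 0.6861 -0.0915] ext [0.17  0.115 0.006] zk 0.0371 zf 0.0132
side pot_small [0.6484 0.1204] 69 0.0014 zmax 0.0448
side pot_medium [0.4662 0.0796] 122 0.0014 zmax 0.0486
side pot_large [0.5306 0.3757] 115 0.0017 zmax 0.0528
```

Emit:
{"op": "drive_tool", "data": {"commands": [[[0.55,-0.4,0.2,0,0,0,125],[0.55,-0.4,0.2,0,0,0,125],[0.55,-0.4,0.2,0,0,0,125],[0.55,-0.4,0.2,0,0,0,125],[0.55,-0.4,0.2,0,0,0,125],[0.55,-0.4,0.2,0,0,0,125],[0.55,-0.4,0.2,0,0,0,125],[0.55,-0.4,0.2,0,0,0,125],[0.55,-0.4,0.2,0,0,0,125],[0.55,-0.4,0.2,0,0,0,125]]]}}

```text
time_s: 1.1
eef_pos: [0.3739, 0.2759, 0.3041]
eef_rot: [-0.0, 0.707, 0.707, -0.0]
wrist_force: [0.9, -0.6, 0.4]
opening: 0.509
```

```bash
cat >> m.py <<'E'
from scipy.spatial.transform import Rotation as Ro
def wrist(f):
    o=ctrl.get_obs(); q=o['eef_rot']; c=snap('wrist',f)
    R=Ro.from_quat([q[1],q[2],q[3],q[0]]).as_matrix(); T=c['tool_from_camera']
    A=R@T[:3,:3]; b=R@T[:3,3]+o['eef_pos']; c['R']=A.T; c['t']=-A.T@b
    print('tcp',o['eef_pos'].round(4),'q',q.round(4),'open',round(o['opening'],3),'t',o['time_s'],'F',o['wrist_force'].round(1))
    return cloud(c),o
def around(W,x,y,r,z,tol=.004):
    p=W.reshape(-1,3); p=p[~np.isnan(p[:,0])]
    p=p[(np.hypot(p[:,0]-x,p[:,1]-y)<r)&(abs(p[:,2]-z)<tol)]
    if len(p)<5: print('few',len(p)); return
    print('n',len(p),'mean',p.mean(0).round(4),'mid',((p.max(0)+p.min(0))/2).round(4),'ext',np.ptp(p,axis=0).round(3),'zmed',np.median(p[:,2]).round(4))
    return p
E
python3 - <<'E'
from m import *
W,o=wrist('w1'); around(W,.372,.2745,.02,.037); around(W,.372,.2745,.031,.013)
E
```

```text
tcp [0.3739 0.2759 0.3041] q [-1.000e-04  7.072e-01  7.070e-01 -1.000e-04] open 0.509 t 1.1 F [ 0.9 -0.6  0.4]
n 907 mean [0.3716 0.2767 0.0372] mid [0.3718 0.2758 0.0362] ext [0.021 0.022 0.006] zmed 0.0373
n 4240 mean [0.3715 0.2783 0.0134] mid [0.3715 0.2759 0.0131] ext [0.057 0.058 0.008] zmed 0.0135
```

Emit:
{"op": "drive_tool", "data": {"commands": [[[0,-0.04,0.3,0,0,0,125],[0,0,0.4,0,0,0,125],[0,0,0.4,0,0,0,125],[0,0,0.4,0,0,0,125],[0,0,0.4,0,0,0,125],[0,0,0.3,0,0,0,125],[0,0,0.12,0,0,0,125],[0,0,0,0,0,0,255],[0,0,0,0,0,0,255],[0,0,0,0,0,0,255]]]}}

```text
time_s: 2.15
eef_pos: [0.3734, 0.2752, 0.1895]
eef_rot: [0.0, 0.707, 0.707, 0.001]
wrist_force: [0.6, -0.3, 0.4]
opening: 0.236
```

Emit:
{"op": "drive_tool", "data": {"commands": [[[0,0,0,0,0,0,255],[0,0,-0.2,0,0,0,255],[0,0,-0.4,0,0,0,255],[0,0,-0.6,0,0,0,255],[0,0,-0.6,0,0,0,255],[0,0,-0.4,0,0,0,255],[0,0,-0.2,0,0,0,255],[0,0,0,0,0,0,255]]]}}

```text
time_s: 2.95
eef_pos: [0.3735, 0.2752, 0.3105]
eef_rot: [0.001, 0.707, 0.707, 0.002]
wrist_force: [0.1, 0.3, -0.5]
opening: 0.227
```

Run:
```python
from m import *
W,o=wrist('w2'); x,y,z=o['eef_pos']
around(W,x,y,.04,z-.176,.006)
```

```text
tcp [0.3735 0.2752 0.3105] q [7.000e-04 7.071e-01 7.071e-01 1.700e-03] open 0.227 t 2.95 F [ 0.1  0.3 -0.5]
n 6934 mean [0.3739 0.2895 0.135 ] mid [0.374  0.2768 0.1354] ext [0.057 0.058 0.01 ] zmed 0.135
```

View pics/w2.png

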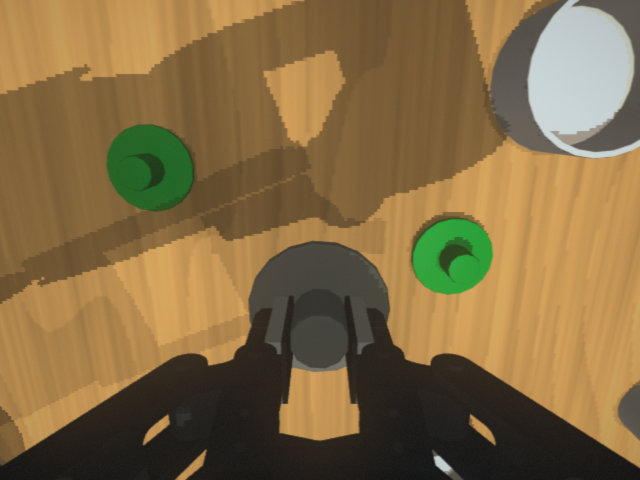

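Small lid is held level: flange at (320,300), green look-alikes untouched at (150,167) and (452,256). Now moving beside the small pot to measure its rim with the wrist camera.

Emit:
{"op": "drive_tool", "data": {"commands": [[[-0.43,0.55,0,0,0,0,255],[-0.43,0.55,0,0,0,0,255],[-0.43,0.55,0,0,0,0,255],[-0.43,0.55,0,0,0,0,255],[-0.43,0.55,0,0,0,0,255],[-0.43,0.55,0,0,0,0,255],[-0.43,0.55,0,0,0,0,255],[-0.43,0.55,0,0,0,0,255],[-0.43,0.55,0,0,0,0,255],[0,0.5,0,0,0,0,255]]]}}

```text
time_s: 4.0
eef_pos: [0.6463, 0.0786, 0.3062]
eef_rot: [-0.001, 0.708, 0.706, -0.001]
wrist_force: [0.5, -0.1, 0.6]
opening: 0.236
```

```bash
cat >> m.py <<'E'
def rim(W,x,y,ro,h):
    p=around(W,x,y,ro+.012,h,.003)
    if p is not None: print('rim fit',fit(p[:,:2],ro-.002))
E
python3 - <<'E'
from m import *
W,o=wrist('w3'); rim(W,.65,.12,.024,.042)
E
```

```text
tcp [0.6463 0.0786 0.3062] q [-0.0009  0.7082  0.706  -0.0014] open 0.236 t 4.0 F [ 0.5 -0.1  0.6]
n 1646 mean [0.6507 0.1208 0.0422] mid [0.6505 0.1201 0.0417] ext [0.047 0.047 0.005] zmed 0.0422
rim fit (array([0.65061141, 0.12052617]), np.float64(0.001057336843177956))
```

Emit:
{"op": "drive_tool", "data": {"commands": [[[0.3,0.07,0,0,0,0,255],[0.3,0,0,0,0,0,255],[0.2,0,0.2,0,0,0,255],[0,0,0.4,0,0,0,255],[0,0,0.4,0,0,0,255],[0,0,0.3,0,0,0,255],[0,0,0.1,0,0,0,255],[0,0,0,0,0,0,255],[0,0,0,0,0,0,255]]]}}

```text
time_s: 4.95
eef_pos: [0.6493, 0.1217, 0.2395]
eef_rot: [0.0, 0.707, 0.707, 0.0]
wrist_force: [1.1, -0.3, -0.4]
opening: 0.234
```

Run:
```python
from m import *
W,o=wrist('w4'); x,y,z=o['eef_pos']
around(W,x,y,.04,z-.176,.006)
```

```text
tcp [0.6493 0.1217 0.2395] q [4.000e-04 7.070e-01 7.072e-01 4.000e-04] open 0.234 t 4.95 F [ 1.1 -0.3 -0.4]
n 6932 mean [0.6494 0.1357 0.0639] mid [0.6494 0.1227 0.0643] ext [0.057 0.058 0.01 ] zmed 0.0639
```

View pics/w4.png

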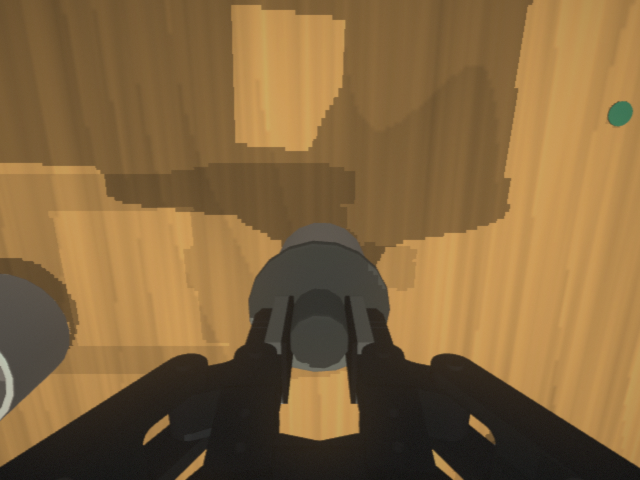

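The lid sits 17 mm above closed height and is off by (-1,+2) mm. I'll correct that, lower and release.

Emit:
{"op": "drive_tool", "data": {"commands": [[[-0.05,0.02,0,0,0,0,255],[0,0,0.1,0,0,0,255],[0,0,0.1,0,0,0,255],[0,0,0.08,0,0,0,255],[0,0,0.04,0,0,0,255],[0,0,0,0,0,0,255],[0,0,0,0,0,0,255]]]}}

```text
time_s: 5.7
eef_pos: [0.6499, 0.119, 0.223]
eef_rot: [-0.0, 0.707, 0.707, -0.0]
wrist_force: [-3.0, -1.4, 5.4]
opening: 0.231
```

Emit:
{"op": "drive_tool", "data": {"commands": [[[0,0,0,0,0,0,125],[0,0,0,0,0,0,125],[0,0,0,0,0,0,125],[0,0,-0.2,0,0,0,125],[0,0,-0.4,0,0,0,125],[0,0,-0.6,0,0,0,125],[0,0,-0.6,0,0,0,125],[0,0,-0.4,0,0,0,125],[0,0,0,0,0,0,125]]]}}

```text
time_s: 6.6
eef_pos: [0.6513, 0.1191, 0.3377]
eef_rot: [0.003, 0.707, 0.707, 0.003]
wrist_force: [-0.9, -0.6, -0.1]
opening: 0.514
```

Run:
```python
from m import *
W,o=wrist('w5'); around(W,.6506,.1203,.032,.047); around(W,.6506,.1203,.02,.071)
```

```text
tcp [0.6513 0.1191 0.3377] q [0.0028 0.707  0.7072 0.0028] open 0.514 t 6.6 F [-0.9 -0.6 -0.1]
n 4262 mean [0.6496 0.1224 0.0474] mid [0.6497 0.12   0.0472] ext [0.057 0.057 0.007] zmed 0.0474
n 905 mean [0.6496 0.1208 0.0713] mid [0.6495 0.12   0.0703] ext [0.021 0.022 0.006] zmed 0.0714
```

Emit:
{"op": "drive_tool", "data": {"commands": [[[-0.6,-0.4,0,0,0,0,125],[-0.75,-0.45,0,0,0,0,125],[-0.75,-0.45,0,0,0,0,125],[-0.75,-0.45,0,0,0,0,125],[-0.75,-0.45,0,0,0,0,125],[-0.75,-0.45,0,0,0,0,125],[-0.75,-0.45,0,0,0,0,125],[-0.75,-0.45,0,0,0,0,125],[-0.75,-0.45,0,0,0,0,125],[-0.75,-0.45,0,0,0,0,125]]]}}

```text
time_s: 7.65
eef_pos: [0.4259, -0.2494, 0.3314]
eef_rot: [-0.001, 0.707, 0.707, -0.0]
wrist_force: [0.8, -0.7, -0.4]
opening: 0.51
```

Emit:
{"op": "drive_tool", "data": {"commands": [[[-0.5,-0.4,0.2,0,0,0,125],[-0.2,-0.2,0.2,0,0,0,125],[0,0,0.2,0,0,0,125],[0,0,0,0,0,0,125],[0,0,0,0,0,0,125]]]}}

```text
time_s: 8.15
eef_pos: [0.3981, -0.2823, 0.3021]
eef_rot: [-0.001, 0.707, 0.708, 0.0]
wrist_force: [0.4, 0.4, 1.1]
opening: 0.508
```

Run:
```python
from m import *
W,o=wrist('w6'); around(W,.396,-.2927,.02,.037); around(W,.396,-.2927,.043,.013)
```

```text
tcp [ 0.3981 -0.2823  0.3021] q [-8.000e-04  7.066e-01  7.076e-01  3.000e-04] open 0.508 t 8.15 F [0.4 0.4 1.1]
n 894 mean [ 0.3949 -0.2914  0.0372] mid [ 0.3949 -0.2919  0.0361] ext [0.022 0.021 0.006] zmed 0.0374
n 8919 mean [ 0.3949 -0.2898  0.0135] mid [ 0.3948 -0.2926  0.0132] ext [0.079 0.08  0.008] zmed 0.0135
```

Emit:
{"op": "drive_tool", "data": {"commands": [[[-0.2,-0.06,0.3,0,0,0,125],[0,0,0.4,0,0,0,125],[0,0,0.4,0,0,0,125],[0,0,0.4,0,0,0,125],[0,0,0.4,0,0,0,125],[0,0,0.25,0,0,0,125],[0,0,0.1,0,0,0,125],[0,0,0,0,0,0,125],[0,0,0,0,0,0,255],[0,0,0,0,0,0,255]]]}}

```text
time_s: 9.2
eef_pos: [0.395, -0.294, 0.1914]
eef_rot: [0.001, 0.707, 0.707, -0.0]
wrist_force: [-0.4, 0.4, 0.4]
opening: 0.232
```

Emit:
{"op": "drive_tool", "data": {"commands": [[[0,0,0,0,0,0,255],[0,0,0,0,0,0,255],[0,0,-0.2,0,0,0,255],[0,0,-0.4,0,0,0,255],[0,0,-0.6,0,0,0,255],[0,0,-0.6,0,0,0,255],[0,0,-0.4,0,0,0,255],[0,0,-0.2,0,0,0,255],[0,0,0,0,0,0,255]]]}}

```text
time_s: 10.1
eef_pos: [0.3948, -0.2938, 0.3118]
eef_rot: [0.002, 0.707, 0.707, -0.0]
wrist_force: [0.2, -0.2, 0.1]
opening: 0.227
```

Run:
```python
from m import *
W,o=wrist('w7'); x,y,z=o['eef_pos']
around(W,x,y,.055,z-.176,.008)
```

```text
tcp [ 0.3948 -0.2938  0.3118] q [ 1.600e-03  7.071e-01  7.071e-01 -2.000e-04] open 0.227 t 10.1 F [ 0.2 -0.2  0.1]
n 17485 mean [ 0.3951 -0.2809  0.134 ] mid [ 0.3951 -0.2926  0.1364] ext [0.079 0.08  0.015] zmed 0.1339
```

Emit:
{"op": "drive_tool", "data": {"commands": [[[0.5,0.18,0,0,0,0,255],[0.7,0.18,0,0,0,0,255],[0.7,0.18,0,0,0,0,255],[0.7,0.18,0,0,0,0,255],[0.7,0.18,0,0,0,0,255],[0.7,0.18,0,0,0,0,255],[0.7,0.18,0,0,0,0,255],[0.6,0.18,0,0,0,0,255],[0.2,0,0,0,0,0,255],[0,0,0,0,0,0,255]]]}}

```text
time_s: 11.15
eef_pos: [0.4659, -0.0173, 0.3088]
eef_rot: [-0.001, 0.706, 0.708, -0.001]
wrist_force: [-0.8, 0.0, -0.2]
opening: 0.231
```

Run:
```python
from m import *
W,o=wrist('w8'); rim(W,.468,.079,.035,.046); x,y,z=o['eef_pos']; around(W,x,y,.055,z-.178,.008)
```

```text
tcp [ 0.4659 -0.0173  0.3088] q [-0.0013  0.7062  0.708  -0.0008] open 0.231 t 11.15 F [-0.8  0.  -0.2]
n 3160 mean [0.4681 0.0828 0.046 ] mid [0.468 0.08  0.046] ext [0.069 0.069 0.006] zmed 0.0461
rim fit (array([0.46791993, 0.07974816]), np.float64(0.001091015517187762))
n 17335 mean [ 0.4652 -0.0038  0.1309] mid [ 0.4653 -0.0154  0.1325] ext [0.079 0.08  0.012] zmed 0.1309
```

Emit:
{"op": "drive_tool", "data": {"commands": [[[0.5,0.05,0,0,0,0,255],[0.7,0,0,0,0,0,255],[0.5,0,0,0,0,0,255],[0.2,0,0.16,0,0,0,255],[0,0,0.4,0,0,0,255],[0,0,0.4,0,0,0,255],[0,0,0.3,0,0,0,255],[0,0,0.1,0,0,0,255],[0,0,0,0,0,0,255],[0,0,0,0,0,0,255]]]}}

```text
time_s: 12.2
eef_pos: [0.4694, 0.0758, 0.2425]
eef_rot: [0.0, 0.707, 0.707, 0.0]
wrist_force: [-0.2, 0.1, -1.7]
opening: 0.227
```

Run:
```python
from m import *
W,o=wrist('w9'); x,y,z=o['eef_pos']; around(W,x,y,.055,z-.178,.008)
```

```text
tcp [0.4694 0.0758 0.2425] q [2.000e-04 7.074e-01 7.068e-01 1.000e-04] open 0.227 t 12.2 F [-0.2  0.1 -1.7]
n 17327 mean [0.4694 0.0892 0.0647] mid [0.4695 0.0775 0.0665] ext [0.079 0.08  0.012] zmed 0.0646
```

Shift by (-1.5, +2.3) mm, lower 13.5 mm, then release.

Emit:
{"op": "drive_tool", "data": {"commands": [[[0.05,-0.03,0,0,0,0,255],[0,0,0.1,0,0,0,255],[0,0,0.1,0,0,0,255],[0,0,0.05,0,0,0,255],[0,0,0.02,0,0,0,255],[0,0,0,0,0,0,255],[0,0,0,0,0,0,255]]]}}

```text
time_s: 12.95
eef_pos: [0.4674, 0.0792, 0.2294]
eef_rot: [-0.0, 0.707, 0.707, -0.0]
wrist_force: [-5.5, 0.2, 13.0]
opening: 0.234
```

Emit:
{"op": "drive_tool", "data": {"commands": [[[0,0,0,0,0,0,125],[0,0,0,0,0,0,125],[0,0,0,0,0,0,125],[0,0,-0.2,0,0,0,125],[0,0,-0.4,0,0,0,125],[0,0,-0.6,0,0,0,125],[0,0,-0.6,0,0,0,125],[0,0,-0.4,0,0,0,125],[0,0,0,0,0,0,125]]]}}

```text
time_s: 13.85
eef_pos: [0.4687, 0.079, 0.3426]
eef_rot: [0.003, 0.707, 0.707, 0.002]
wrist_force: [1.2, 0.2, 0.3]
opening: 0.511
```

Run:
```python
from m import *
W,o=wrist('w10'); around(W,.468,.0798,.043,.051); around(W,.468,.0798,.02,.075)
W=cloud(snap('scene','scene1')); p=W[315:365,295:330].reshape(-1,3); p=p[p[:,2]>.02]; print('bottle',((p.max(0)+p.min(0))/2).round(3),p.max(0))
```

```text
tcp [0.4687 0.079  0.3426] q [0.0027 0.707  0.7072 0.0022] open 0.511 t 13.85 F [1.2 0.2 0.3]
n 9147 mean [0.4672 0.0831 0.0515] mid [0.4672 0.0809 0.0512] ext [0.079 0.079 0.008] zmed 0.0515
n 899 mean [0.4673 0.0816 0.0752] mid [0.467  0.0807 0.0744] ext [0.021 0.022 0.007] zmed 0.0753
bottle [ 0.774 -0.026  0.078] [ 0.7948338  -0.00216318  0.13504719]
```

Emit:
{"op": "drive_tool", "data": {"commands": [[[-0.4,0.4,0,0,0,0,125],[-0.5,0.5,0,0,0,0,125],[-0.5,0.5,0,0,0,0,125],[-0.5,0.5,0,0,0,0,125],[-0.5,0.55,0.1,0,0,0,125],[-0.5,0.55,0.2,0,0,0,125],[-0.45,0.5,0.2,0,0,0,125],[-0.2,0.2,0.2,0,0,0,125],[0,0,0,0,0,0,125],[0,0,0,0,0,0,125]]]}}

```text
time_s: 14.95
eef_pos: [0.6517, -0.0982, 0.3017]
eef_rot: [-0.002, 0.707, 0.707, -0.001]
wrist_force: [-0.4, 0.4, 0.0]
opening: 0.507
```

Run:
```python
from m import *
W,o=wrist('w11'); around(W,.6537,-.0992,.02,.037); around(W,.6537,-.0992,.053,.013)
```

```text
tcp [ 0.6517 -0.0982  0.3017] q [-0.0018  0.7072  0.707  -0.0008] open 0.507 t 14.95 F [-0.4  0.4  0. ]
n 919 mean [ 0.6531 -0.0977  0.0372] mid [ 0.6531 -0.0983  0.0363] ext [0.021 0.021 0.006] zmed 0.0373
n 15749 mean [ 0.6532 -0.0958  0.0135] mid [ 0.6531 -0.0988  0.0131] ext [0.101 0.102 0.008] zmed 0.0135
```

Emit:
{"op": "drive_tool", "data": {"commands": [[[-0.01,0.03,0.3,0,0,0,125],[0,0,0.4,0,0,0,125],[0,0,0.4,0,0,0,125],[0,0,0.4,0,0,0,125],[0,0,0.4,0,0,0,125],[0,0,0.25,0,0,0,125],[0,0,0.12,0,0,0,125],[0,0,0,0,0,0,125],[0,0,0,0,0,0,255],[0,0,0,0,0,0,255]]]}}

```text
time_s: 16.0
eef_pos: [0.6547, -0.0992, 0.1918]
eef_rot: [0.001, 0.707, 0.707, 0.001]
wrist_force: [0.1, -0.3, 0.6]
opening: 0.228
```

Emit:
{"op": "drive_tool", "data": {"commands": [[[0,0,0,0,0,0,255],[0,0,0,0,0,0,255],[0,0,-0.2,0,0,0,255],[0,0,-0.4,0,0,0,255],[0,0,-0.6,0,0,0,255],[0,0,-0.7,0,0,0,255],[0,0,-0.7,0,0,0,255],[0,0,-0.5,0,0,0,255],[0,0,-0.2,0,0,0,255],[0,0,0,0,0,0,255]]]}}

```text
time_s: 17.0
eef_pos: [0.6543, -0.0991, 0.357]
eef_rot: [0.001, 0.707, 0.707, 0.001]
wrist_force: [-0.6, 0.1, -1.2]
opening: 0.229
```

Run:
```python
from m import *
W,o=wrist('w12'); x,y,z=o['eef_pos']
around(W,x,y,.065,z-.178,.008)
```

```text
tcp [ 0.6543 -0.0991  0.357 ] q [1.300e-03 7.071e-01 7.071e-01 6.000e-04] open 0.229 t 17.0 F [-0.6  0.1 -1.2]
n 30730 mean [ 0.6547 -0.0854  0.1788] mid [ 0.6548 -0.0986  0.1805] ext [0.101 0.102 0.013] zmed 0.1787
```

Emit:
{"op": "drive_tool", "data": {"commands": [[[0.5,-0.2,0,0,0,0,255],[0.75,-0.25,0,0,0,0,255],[0.75,-0.25,0,0,0,0,255],[0.75,-0.25,0,0,0,0,255],[0.75,-0.25,0,0,0,0,255],[0.75,-0.25,0,0,0,0,255],[0.75,-0.25,0,0,0,0,255],[0.75,-0.25,0,0,0,0,255],[0.75,-0.25,0,0,0,0,255],[0.5,-0.25,0,0,0,0,255]]]}}

```text
time_s: 18.05
eef_pos: [0.5298, 0.253, 0.3525]
eef_rot: [-0.001, 0.707, 0.708, -0.002]
wrist_force: [0.6, -0.1, 0.1]
opening: 0.226
```

Emit:
{"op": "drive_tool", "data": {"commands": [[[0.2,0,0,0,0,0,255],[0,0,0,0,0,0,255],[0,0,0,0,0,0,255]]]}}

```text
time_s: 18.35
eef_pos: [0.5317, 0.2603, 0.354]
eef_rot: [-0.0, 0.707, 0.707, -0.001]
wrist_force: [0.8, 0.0, -1.3]
opening: 0.23
```

Run:
```python
from m import *
W,o=wrist('w13'); rim(W,.5325,.3747,.046,.05); x,y,z=o['eef_pos']; around(W,x,y,.065,z-.178,.008)
```

```text
tcp [0.5317 0.2603 0.354 ] q [-2.000e-04  7.072e-01  7.070e-01 -9.000e-04] open 0.23 t 18.35 F [ 0.8  0.  -1.3]
n 2236 mean [0.5328 0.3646 0.0501] mid [0.5328 0.3677 0.0497] ext [0.091 0.076 0.005] zmed 0.0501
rim fit (array([0.53272282, 0.37564771]), np.float64(0.0010836047701510486))
n 30720 mean [0.5314 0.2739 0.1758] mid [0.5314 0.2608 0.1776] ext [0.101 0.102 0.013] zmed 0.1758
```

Emit:
{"op": "drive_tool", "data": {"commands": [[[0.6,0.03,0,0,0,0,255],[0.8,0,0,0,0,0,255],[0.6,0,0.1,0,0,0,255],[0.29,0,0.4,0,0,0,255],[0,0,0.5,0,0,0,255],[0,0,0.5,0,0,0,255],[0,0,0.4,0,0,0,255],[0,0,0.2,0,0,0,255],[0,0,0,0,0,0,255],[0,0,0,0,0,0,255]]]}}

```text
time_s: 19.4
eef_pos: [0.5338, 0.375, 0.2509]
eef_rot: [0.0, 0.707, 0.707, 0.0]
wrist_force: [-0.6, 0.4, -0.1]
opening: 0.233
```

Run:
```python
from m import *
W,o=wrist('w14'); x,y,z=o['eef_pos']; around(W,x,y,.065,z-.178,.008)
```

```text
tcp [0.5338 0.375  0.2509] q [2.000e-04 7.075e-01 7.067e-01 4.000e-04] open 0.233 t 19.4 F [-0.6  0.4 -0.1]
n 30736 mean [0.5339 0.3889 0.0727] mid [0.5339 0.3755 0.0744] ext [0.101 0.102 0.013] zmed 0.0727
```

Emit:
{"op": "drive_tool", "data": {"commands": [[[0,-0.02,0,0,0,0,255],[0,0,0.1,0,0,0,255],[0,0,0.1,0,0,0,255],[0,0,0.1,0,0,0,255],[0,0,0.03,0,0,0,255],[0,0,0,0,0,0,255],[0,0,0,0,0,0,255]]]}}

```text
time_s: 20.15
eef_pos: [0.5318, 0.3755, 0.2337]
eef_rot: [-0.0, 0.707, 0.707, -0.0]
wrist_force: [-2.5, -0.7, 3.6]
opening: 0.232
```

Emit:
{"op": "drive_tool", "data": {"commands": [[[0,0,0,0,0,0,125],[0,0,0,0,0,0,125],[0,0,0,0,0,0,125],[0,0,-0.2,0,0,0,125],[0,0,-0.4,0,0,0,125],[0,0,-0.6,0,0,0,125],[0,0,-0.6,0,0,0,125],[0,0,-0.4,0,0,0,125],[0,0,0,0,0,0,125],[0,0,0,0,0,0,125]]]}}

```text
time_s: 21.15
eef_pos: [0.532, 0.3755, 0.3443]
eef_rot: [0.0, 0.707, 0.707, 0.001]
wrist_force: [0.2, 0.3, -0.4]
opening: 0.514
```

Run:
```python
from m import *
W,o=wrist('w15'); around(W,.5327,.3755,.053,.055); around(W,.5327,.3755,.02,.079)
W=cloud(snap('scene','scene2'))
for x,y,r,h in((.6525,.1191,.03,.047),(.47,.08,.042,.051),(.5345,.375,.053,.055)): around(W,x,y,r,h,.003)
```

```text
tcp [0.532  0.3755 0.3443] q [2.000e-04 7.071e-01 7.071e-01 6.000e-04] open 0.514 t 21.15 F [ 0.2  0.3 -0.4]
n 15754 mean [0.5316 0.3789 0.0555] mid [0.5314 0.376  0.0551] ext [0.102 0.101 0.008] zmed 0.0555
n 918 mean [0.5316 0.3769 0.0793] mid [0.5315 0.3762 0.0784] ext [0.021 0.021 0.007] zmed 0.0794
n 439 mean [0.6559 0.118  0.047 ] mid [0.6517 0.118  0.047 ] ext [0.057 0.056 0.006] zmed 0.0469
n 708 mean [0.4726 0.0793 0.051 ] mid [0.4702 0.0801 0.051 ] ext [0.08  0.078 0.006] zmed 0.051
n 1356 mean [0.5362 0.3735 0.0548] mid [0.5332 0.3744 0.055 ] ext [0.101 0.101 0.006] zmed 0.0548
```

View pics/scene2.png

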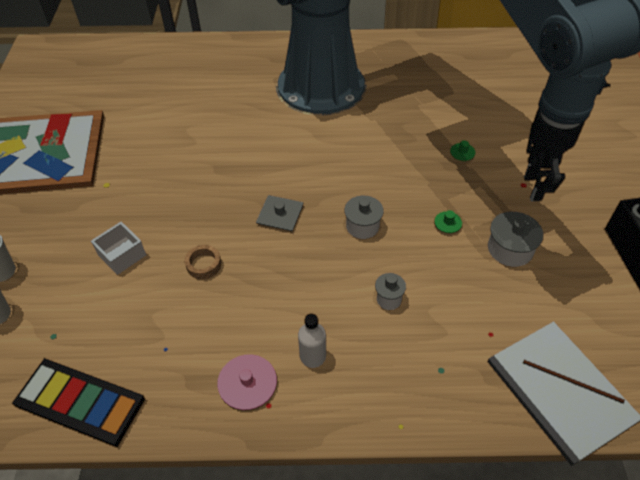

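All three pots are closed: small at (390,290), medium at (364,216), large at (515,238). The tub, square lid, bottle, tape roll and the coloured lids are where they were. The arm is clear.

```bash
python3 -c "
from bench import ctrl
print(ctrl.hand_in())"
```

```text
the job is handed in; nothing more can be done
None
```

All three round pots are closed, each with its own grey lid, and the job is handed in; robot time was about 21 s of the 80 s allowed.

- **Lid fit:** The last depth checks put the flange tops at 47, 51 and 55 mm for the small, medium and large pots. Those are the heights of a flat, fully seated lid. The lid centres are within about 1.5 mm of the pot centres measured just before placing, against 8 mm of play.
- **Forces:** The highest wrist force I read while setting a lid down was about 14 N. Readings came only at the end of each move, so brief peaks in between were not seen.
- **Bystanders:** In the final picture the square tub, its lid, the bottle, the tape roll and the green and pink look-alikes are where they started. The gripper was open and clear of everything.
- **Disagreement between cameras:** The scene and side cameras differed by about 4 mm in x, so I measured each lid and pot again with the wrist camera before acting on it. No check failed.

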